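# Drive a worn bush out of its bearing block

### The arm

A 7-joint arm with a two-finger parallel gripper is mounted at the origin on a cart in front of the work surface, level with it; the furniture and walls round the work are solid. World frame = base frame: x ahead of the robot, y to its left, z up, the work surface at z = 0. Lengths are in m, angles in degrees, forces in N, time in s.
With the tool pointing down it reaches from about 0.425 to 0.875 m from the base axis. Payload 4.7 kg.
Tool frame: the origin (TCP) lies midway between the tips of the shut fingers; the grasp point (between the pads) lies 19 mm behind it (arm.grasp_offset is the z of the grasp point in the tool frame, in m); z points along the fingers, y is the line along which they close (so a half turn about z gives the same grasp; the last joint's range is limited). The gripper opens to 87 mm and grips with 3 to 60 N. Pads are 19 mm wide; open, the fingers measure 117 mm over their backs; the gripper's body (75 mm by 190 mm) begins 51 mm behind the grasp point.
Start: joints at [-63.65, 18.392, -4.016, 83.108, 1.295, 78.541, -3.26], TCP at [0.28, 0.586, 0.223] pointing down, gripper open.
Joint ranges: [-163.93, 163.93], [-17.29, 119.83], [-79.2, 71.16], [3.27, 140.29], [-89.18, 269.18], [5.43, 117.66], [-154.24, 154.24]. Speed limits (degrees/s): [147.25, 147.25, 180, 180, 180, 180, 180].

### API

Orientations are given as [roll, pitch, yaw] about the fixed x, y, z axes, in that order (R = Rz(yaw) Ry(pitch) Rx(roll)).
In Python, from rig import arm, optics gives the robot as it stands.
- The arm moves only by the tool servo_tool, never from a script. Its argument "increments" is a list of rows, each a list of 7 numbers: the shift along the world's x, y, z in mm, then the turn, a rotation vector about the world's x, y, z in rad, then the closure, from 0 (fully open) to 1 (shut). A call has 1 to 12 rows; each row shifts and turns the commanded pose from where the row before left it; what a row does not reach is not made up. A row lasts 1/10 s, in which the tool goes at most 50 mm and 8.59 degrees, less where a joint would pass 70% of its speed; a pose out of reach is approached as far as the arm can. A call with a gripper value outside its range is refused whole. The fingers move at their own pace and stop on an object; "newtons" is the grip in N (left out, the last holds). Time passes only in rows, so rows that do not move let the fingers close. It gives the time, the measured TCP pose, the force, the opening and the grip force at its end, in the units of the state.
- arm.observe(): the state, without advancing time (a new reading comes with each control period).
- optics.get_image(name): name is "side" or "top"; returns (picture, depth): 400x640x3 uint8, red, green, blue; 400x640 float32, m along the optical axis (not along the pixel's ray), 0 where there is no reading.
- optics.camera_info(name): a dict with "K" (3x3 intrinsics, pixels), "position" and "attitude" of the camera in the world. Camera axes: x right, y down, z forward; pixel columns grow to the right and rows downward; lengths in m; the calibration is good to about 2 mm. A picture is of the moment at which its call begins. camera_info takes no time and is no camera call.
- arm.sign_off(): hands the job in; it is judged then, once.
The state is a dict: "clock": time; "joint_positions": joint angles; "joint_velocities": joint speeds; "tau": joint torques, N m; "ee_pos": TCP position; "orientation": TCP orientation; "ft_force": force on the tool from outside, world axes, zero at the start; "ft_torque": the same for the moment, N m; "grip_width": finger opening in m; "gripper_force": force on a finger pad.
Only numpy, scipy, OpenCV 4.12 (cv2) and the standard library are available. Lean on these libraries where they do the work, as an engineer would, in place of code of your own. Each camera call takes 0.05 s, during which the arm holds its last target. There are 200 camera calls.

### The job

Take the red-handled drift out of its wooden stand and use it to push the bronze bush down through the green bearing block, out below, until you feel it bottom on the rubber buffer underneath; how deep the buffer sits is not known. Press the bush firmly against the buffer for a moment with about 18 N, never pressing the drift on the bush or on the block with more than 25 N. Then pull the drift out and put it back upright in its stand, and leave the ink tin, dabber and roller where they are.

Things in the scene. Friction and masses are not known exactly. Their poses are not given: they have to be found in the camera images.
- drift_handle (a point): Centre of the handle of the drift, a loose punch of about 0.2 kg that hangs upright in the stand: red round handle 28 mm across and 55 mm long (this point at its mid-height, 27 mm below its top), under it a steel collar 38 mm across and 5 mm thick whose underside lies 33 mm below this point, then a straight steel shank 19 mm across and 75 mm long, end face 108 mm below this point with a 3 mm chamfer. z points from the tip up the handle.
- drift_tip (a point): Centre of the lower end face of the drift's shank, 108 mm below the handle centre along the drift's axis.
- drift: The drift as a whole; origin at the centre of the lower end face of its shank, z up its axis.
- bore_mouth (a point): Centre of the bore at the top face of the green bearing block. The bore is vertical, 22 mm across with a 1.5 mm chamfer, 25 mm long and open below. The block (70 x 80 mm) is fixed; its top is 100 mm above the worktop. It stands on two pillars with rubber linings that grip the bush below the block as tightly as the bore does; front and back are open.
- fixture: The whole fixed fixture: steel base 100 x 100 x 8 mm, pillars at local +y and -y, green block on top; origin under the base's centre on the worktop, z up. Below the bore hides a firm rubber buffer (about 5 N per mm, 5 mm of give) on a screw. The bush's underside meets it somewhere from 51 down to 25 mm above the worktop, different each time, not measured; then the force rises above 7 N.
- bush: The bronze bush, 22 mm across, 20 mm long, guided to slide only along the bore; origin at the centre of its underside, z up. Its top starts 2 to 6 mm below the top of the block; it is wholly out of the block when its underside is 55 mm or less above the worktop. It slides stiffly, about 7 N all the way, and does not fall or spring back by itself, except a few mm as the buffer relaxes.
- stand_hole (a point): Centre of the hole in the top plate of the fixed wooden stand (76 x 76 mm, top 85 mm above the worktop, plate 12 mm thick). Hole 24 mm across with a 2 mm chamfer, open below down to a base plate 6 mm above the worktop. The drift hangs in it with its collar on the plate.
- ink_tin_open: Bystander: open ink tin, 71 mm across, 62 mm high, loose; origin under its centre.
- ink_dabber: Bystander: wooden ink dabber with a dark pad, 65 mm across, 83 mm high, loose; origin under its centre.
- ink_roller: Bystander: hand roller with red handle and black roll, 86 x 178 x 34 mm, lying loose; origin under its centre.

How it is judged (in metres and radians):
On the way, in this order (a step that is already met when the one before it is completed fails the run):
1. the drift stands upright in the mouth of the bore (z of drift_tip in the frame of bore_mouth below -0.001 m and horizontal distance between drift_tip and bore_mouth below 0.004 m and angle between drift's own z axis and vertical below 0.12 rad), for 0.05 s.
2. the bush is out of the block and the drift presses it firmly (over 12 N) on the buffer (z of bush in the frame of fixture below 0.053 m and contact force between drift and bush above 12 N), for 0.2 s.
At the end, for the whole second after the job is handed in: The bush has slid more than 27 mm down, so that it is wholly below the block; the drift hangs at rest and upright (within 0.08 rad) in the stand, its tip within 6 mm of the hole's axis and its collar within 4 mm of the top plate (z of bush in the frame of fixture below 0.053 m and horizontal distance between drift_tip and stand_hole below 0.006 m and angle between drift's own z axis and vertical below 0.08 rad and z of drift_tip in the frame of stand_hole between -0.079 and -0.071 m and linear speed of drift below 0.02 m/s); the robot touches nothing.
It fails at once if the drift pressed the bush with more than 25 N (contact force between drift and bush above 25 N).
It fails at once if the drift pressed on the block with more than 25 N (contact force between drift and fixture above 25 N).
It fails at once if the open ink tin was moved more than 30 mm (distance of ink_tin_open from where it was at the start of the episode above 0.03 m).
It fails at once if the wooden ink dabber was moved more than 30 mm (distance of ink_dabber from where it was at the start of the episode above 0.03 m).
It fails at once if the ink roller was moved more than 30 mm (distance of ink_roller from where it was at the start of the episode above 0.03 m).
It also fails if it takes over 54 s, if anything falls off the work surface, if the arm or the gripper's body presses on something with over 40 N, if the wrist force passes 120 N, or if a joint passes its speed limit or range.

## Working session

There is one attempt and no reset: what is moved stays moved. The work goes in short steps, Python scripts to look and compute and a tool call to move; the robot and the scene stay as the last step left them, time stands still between calls to the robot, and variables do not carry over. Pictures are saved under pics/ and viewed, at most 10 in all, crops included, and the job is handed in when it is done.

Besides the shell and the picture viewer there is one more tool, called after ">>>" in YAML: its name, and indented under it one key for each argument. servo_tool: Moves the arm, as the interface text tells. Its arguments: {"type":"object","properties":{"increments":{"type":"array","items":{"type":"array","items":{"type":"number"}}},"newtons":{"type":"number"}},"required":["increments"]}

```bash
mkdir -p pics; cat > h.py <<'E'
import numpy as np, cv2
from rig import arm, optics
from scipy.spatial.transform import Rotation as R
def grab(n):
    im,d=optics.get_image(n); c=optics.camera_info(n)
    a=np.array(c["attitude"],float)
    M=a if a.shape==(3,3) else R.from_euler('xyz',a,degrees=True).as_matrix()
    K=np.array(c["K"]); v,u=np.mgrid[:400,:640]
    P=np.stack([(u-K[0,2])/K[0,0]*d,(v-K[1,2])/K[1,1]*d,d],-1)@M.T+np.array(c["position"])
    P[d<=0]=np.nan
    return im,d,P
def save(n,im): cv2.imwrite(f"pics/{n}.png",im[...,::-1])
E
python3 - <<'E'
from h import *
for n in("top","side"):
    im,d,P=grab(n); save(n+"0",im); np.savez(n+"0.npz",im=im,P=P); print(optics.camera_info(n))
a=np.hstack([cv2.imread("pics/top0.png"),cv2.imread("pics/side0.png")])
print(arm.observe())
E
```

```text
{'K': array([[367.1780744 ,   0.        , 317.54782774],
       [  0.        , 367.1780744 , 202.30191082],
       [  0.        ,   0.        ,   1.        ]]), 'position': array([0.40901261, 0.09720362, 0.99237847]), 'attitude': array([-169.34224278,   -1.68587782,  -90.62913864])}
{'K': array([[393.34580866,   0.        , 317.31070918],
       [  0.        , 393.34580866, 201.72477634],
       [  0.        ,   0.        ,   1.        ]]), 'position': array([ 0.13751206, -0.91754608,  0.48918245]), 'attitude': array([-110.32831089,   -0.30424871,  -24.14751529])}
{'clock': 0.1, 'joint_positions': array([-63.6487673 ,  18.43405197,  -4.01467061,  83.16688686,
         1.29618432,  78.54265346,  -3.25999287]), 'joint_velocities': array([-0.04327774, -0.13241975, -0.00570626, -0.19323625, -0.03922442,
       -0.00361183,  0.07111844]), 'tau': array([-1.87195442e-04, -4.92570341e+01, -4.05669808e-01, -3.13397563e+01,
       -6.43305550e-02,  3.94386775e-02,  5.75981562e-05]), 'ee_pos': array([0.28012189, 0.58599074, 0.2215884 ]), 'orientation': array([-1.79901703e+02,  6.95136993e-03,  1.54457772e+02]), 'ft_force': array([0.25839178, 0.30527892, 0.71855133]), 'ft_torque': array([-0.0304713 , -0.02008896, -0.00457491]), 'gripper_force': 0.0, 'grip_width': 0.08690485069971891}
```

View pics/top0.png

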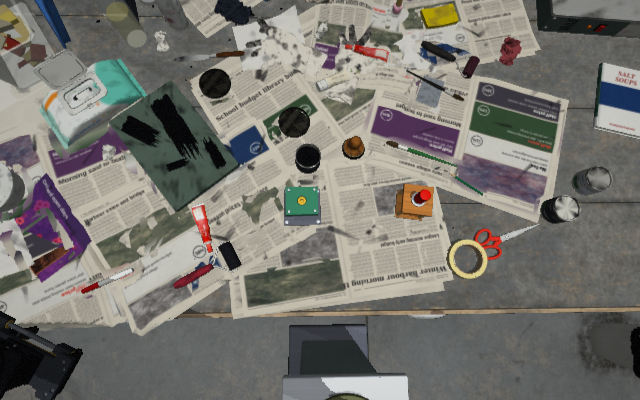

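View pics/side0.png

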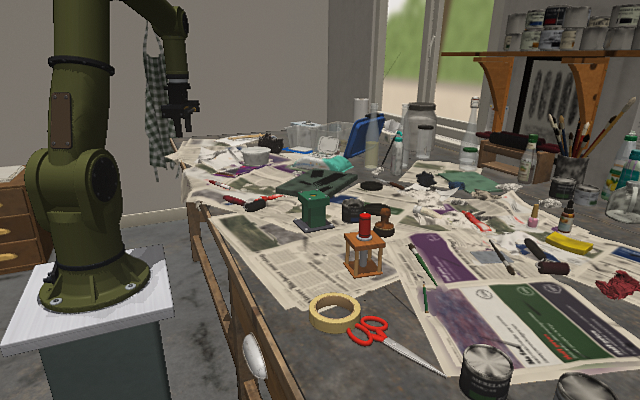

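Top view: the green block with its bore is near (302,201), the red drift handle in its stand near (424,195), the tin near (307,157), the dabber near (352,147) and the roller near (210,240). The side view shows the drift at (365,225) and the block at (314,208).

```bash
python3 - <<'E'
from h import *
def fit(X):
    A=np.c_[2*X,np.ones(len(X))]; s=np.linalg.lstsq(A,(X**2).sum(1),rcond=None)[0]; return s[:2],np.sqrt(s[2]+s[:2]@s[:2])
for n in("top","side"):
    z=np.load(n+"0.npz"); im=z["im"].astype(int);P=z["P"]
    r,g,b=im[...,0],im[...,1],im[...,2]
    v,u=np.mgrid[:400,:640]
    def st(name,m):
        q=P[m]; q=q[~np.isnan(q[:,0])]
        if len(q): print(n,name,len(q),"med",np.median(q,0).round(4),"min",np.percentile(q,3,0).round(4),"max",np.percentile(q,97,0).round(4),"px",u[m].mean().round(1),v[m].mean().round(1))
        return q
    box=(lambda a,b_,c,d:(u>=a)&(u<=b_)&(v>=c)&(v<=d))
    B1=box(395,440,180,222) if n=="top" else box(340,390,205,282)
    B2=box(280,325,182,230) if n=="top" else box(290,335,180,235)
    red=B1&(r>120)&(g<60)&(b<60)
    q=st("red",red); st("redtop",red&(P[...,2]>.137))
    if len(q): print("fit red", fit(q[q[:,2]<.14][:,:2]) if n=="side" else "")
    top=B1&(np.abs(P[...,2]-.085)<.006)&(r>g+30)
    q=st("standtop",top)
    if len(q): print("rect",cv2.minAreaRect((q[:,:2]*1000).astype(np.float32)))
    gt=B2&(np.abs(P[...,2]-.1)<.006)
    q=st("blocktop",gt)
    if len(q): print("rect",cv2.minAreaRect((q[:,:2]*1000).astype(np.float32)))
    st("bronze",B2&(r>b+60)&(P[...,2]>.085))
z=np.load("top0.npz");im=z["im"]
a=cv2.resize(im[180:230,280:325],None,fx=8,fy=8,interpolation=0);b=cv2.resize(im[180:230,393:438],None,fx=8,fy=8,interpolation=0)
save("crop0",np.hstack([a,b]))
E
```

```text
top red 92 med [ 0.5859 -0.1856  0.1444] min [ 0.5752 -0.1972  0.1412] max [ 0.597  -0.1743  0.1474] px 424.9 194.4
top redtop 90 med [ 0.585  -0.1855  0.1445] min [ 0.5752 -0.1966  0.1416] max [ 0.5967 -0.1743  0.1474] px 424.9 194.5
fit red 
top standtop 638 med [ 0.5783 -0.1787  0.0848] min [ 0.5483 -0.2226  0.0815] max [ 0.6232 -0.1476  0.0879] px 416.4 200.3
rect ((585.9560546875, -185.76451110839844), (76.63812255859375, 76.62576293945312), 81.93724822998047)
top blocktop 882 med [0.5824 0.1099 0.1001] min [0.548  0.0707 0.0962] max [0.6152 0.147  0.1034] px 301.3 200.4
rect ((581.7943115234375, 110.18010711669922), (79.78327941894531, 69.07183074951172), 89.51351165771484)
top bronze 48 med [0.5837 0.1089 0.095 ] min [0.5736 0.1001 0.0863] max [0.5917 0.1175 0.0982] px 301.5 200.1
side red 42 med [ 0.5858 -0.1904  0.1433] min [ 0.5766 -0.1995  0.1407] max [ 0.5991 -0.1804  0.1443] px 364.8 215.1
side redtop 42 med [ 0.5858 -0.1904  0.1433] min [ 0.5766 -0.1995  0.1407] max [ 0.5991 -0.1804  0.1443] px 364.8 215.0
fit red (array([ 0.17202101, -0.05458812]), np.float64(0.42589520892387406))
side standtop 359 med [ 0.5796 -0.2021  0.0835] min [ 0.55   -0.2276  0.0797] max [ 0.6296 -0.145   0.0852] px 364.5 238.8
rect ((638.9442138671875, -119.11373901367188), (272.64794921875, 99.20348358154297), 53.28123474121094)
side blocktop 254 med [0.5846 0.1024 0.0987] min [0.5508 0.0671 0.0946] max [0.6186 0.1435 0.1007] px 313.3 195.1
rect ((585.25732421875, 106.71138000488281), (70.60678100585938, 82.8527603149414), 0.17933601140975952)
side bronze 4 med [0.5857 0.1127 0.0946] min [0.5825 0.1096 0.094 ] max [0.589  0.1159 0.0952] px 312.5 195.0
```

View pics/crop0.png

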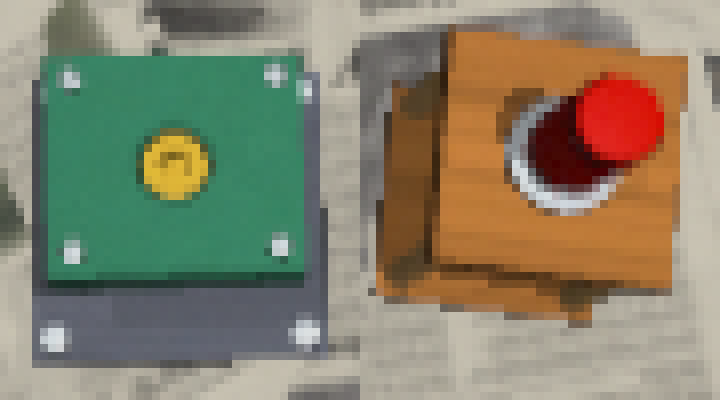

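The crop shows the bush at the block's centre, crop (174,163), and the drift hanging in the stand with its collar at (565,155) and handle top at (620,120). The heights agree with the sizes given (0.145 handle top, 0.100 block, 0.085 stand). Drift is near (0.586,-0.187) and bore near (0.583,0.109).

>>> servo_tool:
  increments:
    - [17,-43,0,0,0,0,0]
    - [17,-43,0,0,0,0,0]
    - [17,-43,0,0,0,0,0]
    - [17,-43,0,0,0,0,0]
    - [17,-43,0,0,0,0,0]
    - [17,-43,0,0,0,0,0]
    - [17,-43,0,0,0,0,0]
    - [17,-43,0,0,0,0,0]
    - [17,-43,0,0,0,0,0]
    - [17,-43,0,0,0,0,0]
    - [17,-43,0,0,0,0,0]
    - [17,-43,0,0,0,0,0]
  newtons: 30

```text
clock: 1.3
ee_pos: [0.4844, 0.0686, 0.2224]
orientation: [180.0, -0.0, 154.5]
ft_force: [0.2, 0.8, 0.9]
grip_width: 0.0872
gripper_force: 0.0
```

>>> servo_tool:
  increments:
    - [17,-43,0,0,0,0,0]
    - [17,-43,0,0,0,0,0]
    - [17,-43,0,0,0,0,0]
    - [17,-43,0,0,0,0,0]
    - [17,-42,0,0,0,0,0]
    - [16.5,-41.5,0,0,0,0,0]
    - [0,0,-20,0,0,0,0]
    - [0,0,-30,0,0,0,0]
    - [0,0,-30,0,0,0,0]
    - [0,0,-25,0,0,0,0]
    - [0,0,-14,0,0,0,0]
    - [0,0,0,0,0,0,0]

```text
clock: 2.5
ee_pos: [0.5842, -0.1844, 0.1013]
orientation: [-179.9, -0.2, 154.5]
ft_force: [-0.1, 0.3, 0.8]
grip_width: 0.0867
gripper_force: 0.0
```

```bash
python3 - <<'E'
from h import *
im,d,P=grab("side"); save("side1",cv2.resize(im[130:300,270:470],None,fx=4,fy=3.5,interpolation=2))
s=arm.observe(); print(s["ee_pos"],s["orientation"],s["joint_positions"],s["ft_force"])
E
```

```text
[ 0.58537881 -0.18485744  0.10309829] [-1.79970639e+02 -7.81613709e-02  1.54464281e+02] [-12.7589176   21.12809733  34.10581285  97.74125561 -12.84594194
  65.15654468  89.47432522] [ 0.76153861 -0.7101735   0.43310762]
```

View pics/side1.png

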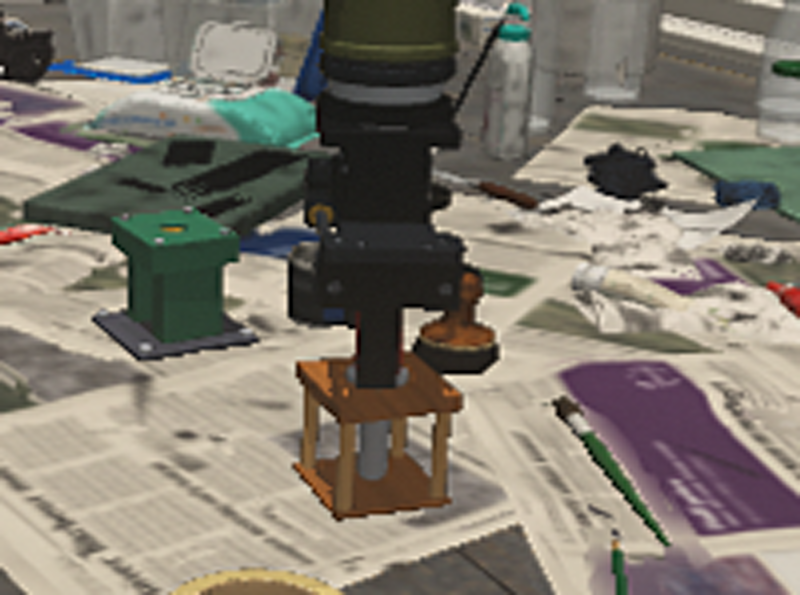

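The side crop shows the fingers straddling the handle, at (375,345), just above the collar. I'll close them and lift.

>>> servo_tool:
  increments:
    - [0,0,0,0,0,0,1]
    - [0,0,0,0,0,0,1]
    - [0,0,0,0,0,0,1]
    - [0,0,0,0,0,0,1]
    - [0,0,0,0,0,0,1]
    - [0,0,0,0,0,0,1]
    - [0,0,0,0,0,0,1]
    - [0,0,0,0,0,0,1]
  newtons: 50

```text
clock: 3.35
ee_pos: [0.5858, -0.185, 0.1035]
orientation: [180.0, -0.0, 154.5]
ft_force: [0.4, 0.5, -0.0]
grip_width: 0.0312
gripper_force: 0.0
```

>>> servo_tool:
  increments:
    - [0,0,0,0,0,0,1]
    - [0,0,0,0,0,0,1]
    - [0,0,0,0,0,0,1]
    - [0,0,10,0,0,0,1]
    - [0,0,20,0,0,0,1]
    - [0,0,30,0,0,0,1]
    - [0,0,35,0,0,0,1]
    - [0,0,15,0,0,0,1]
    - [0,0,0,0,0,0,1]

```text
clock: 4.25
ee_pos: [0.5872, -0.1855, 0.2162]
orientation: [179.9, 0.3, 154.5]
ft_force: [-0.5, 1.1, -2.6]
grip_width: 0.0271
gripper_force: 50.0
```

```bash
python3 - <<'E'
from h import *
im,d,P=grab("side"); save("side2",cv2.resize(im[100:270,270:470],None,fx=4,fy=3.5,interpolation=2)); np.savez("side2.npz",im=im,P=P)
s=arm.observe(); print(s["ee_pos"],s["orientation"],s["ft_force"],s["grip_width"],s["gripper_force"])
E
```

```text
[ 0.58607998 -0.185042    0.21393138] [1.79960479e+02 6.95528940e-02 1.54466035e+02] [-0.19977478  0.71933893 -2.86034109] 0.02742664207541704 49.99765536747873
```

View pics/side2.png

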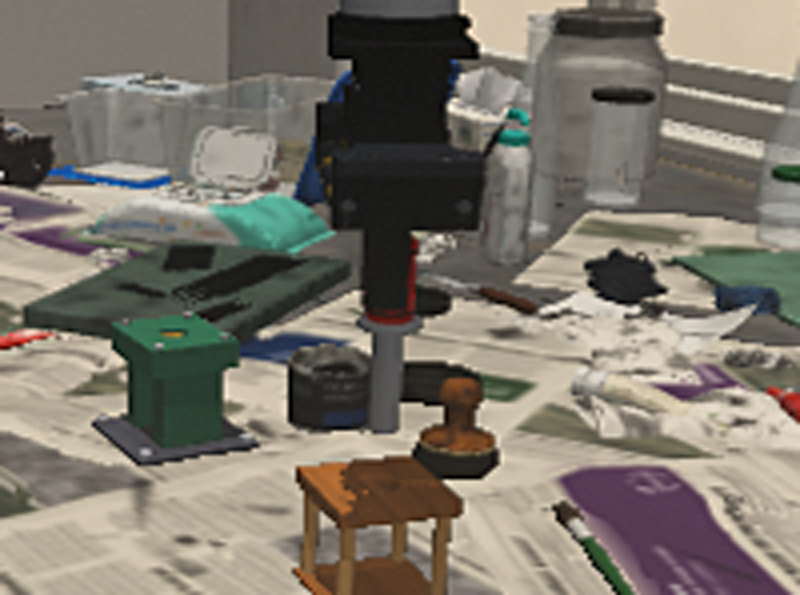

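The drift is lifted, upright in the fingers with its tip at crop (385,430) clear above the stand. Next I'll carry it over the bore.

>>> servo_tool:
  increments:
    - [0,20,0,0,0,0,1]
    - [0,35,0,0,0,0,1]
    - [0,40,0,0,0,0,1]
    - [0,40,0,0,0,0,1]
    - [0,40,0,0,0,0,1]
    - [0,40,0,0,0,0,1]
    - [0,35,0,0,0,0,1]
    - [-2,28,0,0,0,0,1]
    - [-1,16,0,0,0,0,1]
    - [0,0,0,0,0,0,1]
    - [0,0,0,0,0,0,1]

```text
clock: 5.4
ee_pos: [0.5825, 0.1071, 0.2126]
orientation: [-179.9, -0.0, 154.4]
ft_force: [-0.3, -0.7, -1.5]
grip_width: 0.0269
gripper_force: 50.0
```

```bash
python3 - <<'E'
from h import *
s=arm.observe(); print(s["ee_pos"],s["orientation"],s["ft_force"],s["grip_width"],s["ft_torque"])
im,d,P=grab("side"); save("side3",cv2.resize(im[130:240,250:380],None,fx=6,fy=5,interpolation=2)); np.savez("side3.npz",im=im,P=P,d=d)
im,d,P=grab("top"); np.savez("top3.npz",im=im,P=P)
save("top3",im)
E
```

```text
[0.58252626 0.10711976 0.21260844] [-1.79867309e+02 -1.84879693e-02  1.54391780e+02] [-0.25019812 -0.66404865 -1.50255846] 0.026933587454619448 [-0.05190453  0.02424721 -0.01714419]
```

View pics/side3.png

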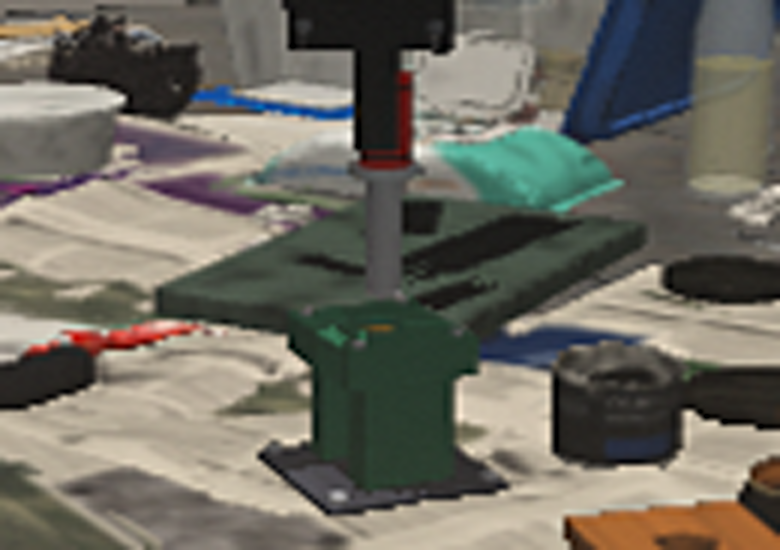

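View pics/top3.png

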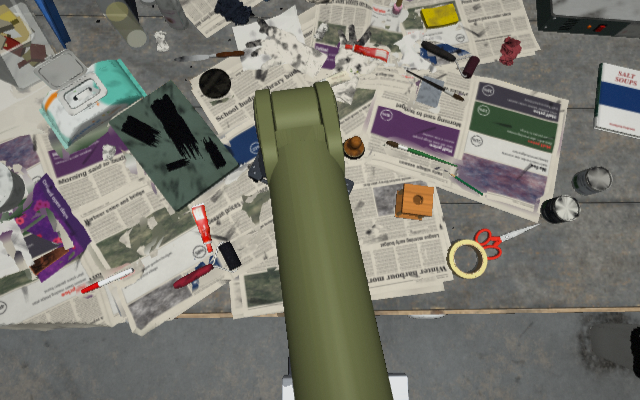

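The side crop shows the drift over the block: its tip is at about (385,295), and the bush glimpse is at (380,327), a little nearer the camera. The top view is blocked over the bore, but the empty stand hole is visible at (418,199).

```bash
cat >> h.py <<'E'
def rays(n,u,v):
    c=optics.camera_info(n);K=np.array(c["K"]);M=R.from_euler('xyz',c["attitude"],degrees=True).as_matrix()
    w=np.stack([(u-K[0,2])/K[0,0],(v-K[1,2])/K[1,1],np.ones_like(u,float)],-1)@M.T
    return np.array(c["position"]),w
def onz(n,u,v,z):
    p,w=rays(n,np.asarray(u,float),np.asarray(v,float)); return (p+w*((z-p[2])/w[...,2])[...,None])[...,:2]
def proj(n,X):
    c=optics.camera_info(n);K=np.array(c["K"]);M=R.from_euler('xyz',c["attitude"],degrees=True).as_matrix()
    y=(np.asarray(X)-np.array(c["position"]))@M; y=y@K.T; return (y/y[...,2:])[...,:2]
E
python3 - <<'E'
from h import *
v,u=np.mgrid[:400,:640]
# block top from both clean pictures, colour mask -> plane z=.1
for n,box in(("top",(278,328,180,232)),("side",(290,335,180,215))):
    z=np.load(n+"0.npz");im=z["im"].astype(int);P=z["P"];r,g,b=im[...,0],im[...,1],im[...,2]
    B=(u>=box[0])&(u<=box[1])&(v>=box[2])&(v<=box[3])
    m=B&(np.abs(P[...,2]-.1)<.004+.004*(n=="top"))&(g>r+15)
    X=onz(n,u[m],v[m],.1)*1000; hull=cv2.convexHull(X.astype(np.float32)); print(n,"block",m.sum(),cv2.minAreaRect(hull))
    br=B&(r>b+50); print(n,"bronze",br.sum(),(onz(n,u[br],v[br],.096)*1000).mean(0).round(1),(onz(n,u[br],v[br],.096)*1000).min(0).round(1),(onz(n,u[br],v[br],.096)*1000).max(0).round(1))
# stand, top3
z=np.load("top3.npz");im=z["im"].astype(int);P=z["P"];r,g,b=im[...,0],im[...,1],im[...,2]
B=(u>=385)&(u<=442)&(v>=175)&(v<=228)
m=B&(np.abs(P[...,2]-.085)<.005)
X=onz("top",u[m],v[m],.085)*1000; print("stand",cv2.minAreaRect(X.astype(np.float32)))
hole=(np.abs(u-418)<9)&(np.abs(v-199)<9)&((P[...,2]<.078)|(r<120)); print("hole",hole.sum(),(onz("top",u[hole],v[hole],.085)*1000).mean(0).round(1))
print(r[191:208,409:428])
# shank in side3
z=np.load("side3.npz");d=z["d"];im=z["im"].astype(int)
for row in range(162,192,2):
    s=[c for c in range(300,330) if 0<d[row,c]<1.18]
    if s: print(row,s[0],s[-1],np.round(np.median(d[row,s]),3),im[row,s[0]-1:s[-1]+2,0].tolist())
print("pred axis px",proj("side",[[.5825,.1071,zz] for zz in(.19,.17,.15,.13,.119)]).round(1).tolist())
E
```

```text
top block 830 ((580.5071411132812, 109.99041748046875), (79.6168441772461, 70.42414855957031), 89.76138305664062)
top bronze 57 [583.1 109. ] [573.4 100.1] [593.7 117.5]
side block 207 ((583.01318359375, 100.79515075683594), (71.79242706298828, 87.25505065917969), 0.9762347936630249)
side bronze 5 [585.5 108.5] [580.  106.1] [591.1 110.9]
stand ((585.7265014648438, -185.25498962402344), (77.40440368652344, 76.6959457397461), 81.81233978271484)
hole 71 [ 585.9 -185.6]
[[174 176 186 189 191 193 194 193 193 195 194 195 196 194 195 193 193 193
  192]
 [175 175 174 175 176 177 180 183 185 188 189 188 192 192 192 193 195 193
  195]
 [189 187 185 182 181 178 176 170 170 168 170 173 177 179 181 184 187 187
  189]
 [200 197 198 196 195 188 185 160 156 154 162 172 175 178 175 174 174 172
  172]
 [202 203 202 202 200 174 151 115  95  89 121 148 172 187 190 186 185 183
  184]
 [197 198 197 200 185 137 109 107 106  89  75  81 139 161 195 195 197 195
  194]
 [197 197 196 192 149 117 115 115 115 117 107  69  96 101 189 196 197 197
  197]
 [208 207 205 193 129 113 113 112 113 113 115  94  62  98 165
[... 925 characters left out ...]
 [103, 65, 75, 81, 84, 81, 79, 85, 126]
168 311 317 1.149 [112, 62, 76, 79, 85, 84, 82, 87, 109]
170 311 316 1.148 [69, 68, 75, 82, 86, 86, 75, 32]
172 311 316 1.151 [69, 67, 77, 82, 84, 86, 79, 22]
174 311 316 1.152 [66, 71, 76, 84, 85, 85, 79, 22]
176 311 316 1.155 [54, 71, 78, 83, 85, 84, 77, 34]
178 311 316 1.158 [72, 70, 80, 83, 86, 84, 79, 71]
180 311 316 1.159 [71, 73, 80, 84, 86, 85, 79, 69]
182 311 316 1.161 [80, 73, 79, 87, 88, 86, 76, 26]
184 311 316 1.164 [34, 76, 78, 84, 86, 84, 76, 35]
186 311 316 1.165 [66, 74, 81, 84, 86, 83, 78, 71]
188 311 316 1.17 [75, 86, 82, 87, 90, 93, 118, 75]
pred axis px [[312.3, 165.0], [312.3, 171.6], [312.3, 178.1], [312.3, 184.5], [312.3, 188.0]]
```

```bash
python3 - <<'E'
from h import *
v,u=np.mgrid[:400,:640]
z=np.load("side0.npz");im=z["im"].astype(int)
print("pred bush",proj("side",[.583,.1092,.096]),"pred handle top",proj("side",[.5858,-.1856,.145]),"stand c",proj("side",[.5858,-.1856,.085]))
print("G side0 rows");
for r in range(187,205): print(r,im[r,296:332,1].tolist())
for r in range(192,200): print("R",r,im[r,304:322,0].tolist())
for r in (220,225,228,246,250): print("handle R",r,im[r,352:378,0].tolist())
z=np.load("top0.npz");i2=z["im"].astype(int); m=(i2[...,0]>120)&(i2[...,1]<60)&(i2[...,2]<60)&(abs(u-424)<10)&(abs(v-194)<10)
print("handle top by plane",onz("top",u[m],v[m],.145).mean(0))
E
```

```text
pred bush [312.13327777 195.03587626] pred handle top [363.49988496 213.52949935] stand c [362.34097742 236.83865056]
G side0 rows
187 [86, 84, 84, 79, 82, 80, 83, 79, 75, 73, 73, 73, 75, 78, 82, 83, 87, 89, 88, 88, 69, 89, 81, 92, 89, 87, 80, 52, 41, 36, 31, 25, 27, 41, 33, 52]
188 [80, 78, 78, 76, 75, 76, 76, 79, 81, 82, 82, 83, 84, 84, 84, 83, 84, 86, 85, 86, 80, 85, 87, 85, 67, 53, 39, 29, 27, 28, 27, 25, 23, 23, 43, 64]
189 [74, 71, 71, 68, 67, 67, 70, 74, 78, 81, 84, 86, 86, 85, 84, 84, 83, 84, 81, 90, 132, 148, 101, 36, 31, 28, 26, 29, 28, 27, 29, 39, 47, 79, 81, 85]
190 [65, 65, 68, 70, 72, 73, 74, 78, 78, 82, 83, 83, 83, 87, 102, 106, 109, 108, 108, 101, 70, 84, 92, 96, 11, 20, 25, 28, 25, 29, 62, 78, 77, 88, 85, 79]
191 [53, 58, 66, 69, 87, 122, 80, 98, 104, 108, 110, 109, 108, 109, 112, 113, 112, 112, 113, 112, 100, 102, 109, 115, 105, 91, 15, 24, 50, 84, 83, 84, 80, 76, 70, 58]
192 [45, 54, 102, 108, 87, 95, 89, 112, 111, 114, 113, 112, 113, 111, 112, 112, 112, 114, 112, 113, 114, 113, 112, 113, 116, 115, 97, 79, 83, 90, 91, 82, 73, 63, 49, 45]
193 [44, 44, 67, 96, 115, 1
[... 2576 characters left out ...]
20 [38, 39, 39, 40, 39, 38, 42, 69, 84, 97, 79, 85, 104, 105, 105, 105, 101, 95, 103, 190, 181, 180, 179, 176, 178, 180]
handle R 225 [200, 200, 199, 198, 199, 206, 203, 64, 92, 104, 108, 110, 114, 114, 114, 112, 107, 94, 109, 217, 215, 221, 206, 81, 99, 108]
handle R 228 [207, 209, 207, 205, 201, 202, 201, 68, 94, 106, 108, 112, 112, 113, 111, 110, 104, 92, 107, 207, 189, 77, 21, 36, 51, 60]
handle R 246 [62, 57, 94, 159, 141, 135, 120, 121, 106, 109, 106, 100, 103, 102, 81, 86, 88, 98, 98, 95, 92, 91, 93, 95, 95, 89]
handle R 250 [156, 147, 75, 92, 97, 90, 90, 92, 88, 85, 90, 95, 93, 89, 88, 90, 100, 106, 107, 122, 191, 200, 196, 195, 193, 196]
handle top by plane [ 0.58599572 -0.18524187]
```

>>> servo_tool:
  increments:
    - [0,1.2,-5,0,0,0,1]
    - [0,0,-5,0,0,0,1]
    - [0,0,-3,0,0,0,1]
    - [0,0,0,0,0,0,1]
    - [0,0,0,0,0,0,1]
    - [0,0,0,0,0,0,1]

```text
clock: 6.1
ee_pos: [0.583, 0.1102, 0.2008]
orientation: [180.0, 0.0, 154.5]
ft_force: [-1.2, 0.1, -2.0]
grip_width: 0.0268
gripper_force: 50.0
```

```bash
python3 - <<'E'
from h import *
for k in range(3):
    im,d,P=grab("side")
    s=arm.observe(); print(s["clock"],s["ee_pos"].round(4),s["orientation"].round(2),s["ft_force"].round(2))
np.savez("side4.npz",im=im,d=d); im=im.astype(int)
for r in range(170,201,2): print(r,im[r,304:324].sum(1).__floordiv__(3).tolist() if 0 else im[r,304:324,1].tolist())
E
```

```text
6.15 [0.5829 0.1102 0.2008] [1.7998e+02 2.0000e-02 1.5446e+02] [ 1.92  0.16 -1.65]
6.2 [0.5829 0.1102 0.2008] [1.7998e+02 2.0000e-02 1.5446e+02] [ 0.4  -1.43 -1.95]
6.25 [0.5829 0.1103 0.2008] [1.7998e+02 2.0000e-02 1.5447e+02] [-1.    0.71 -1.78]
170 [128, 130, 124, 115, 105, 89, 78, 70, 78, 83, 84, 84, 78, 38, 44, 41, 43, 37, 42, 52]
172 [56, 64, 75, 71, 72, 80, 80, 70, 78, 82, 84, 85, 80, 20, 26, 26, 28, 29, 29, 46]
174 [80, 79, 77, 72, 72, 74, 74, 69, 77, 83, 84, 86, 78, 21, 28, 30, 27, 28, 34, 71]
176 [88, 87, 87, 87, 85, 77, 59, 71, 80, 82, 84, 84, 78, 37, 39, 26, 29, 30, 50, 85]
178 [85, 85, 84, 85, 86, 87, 84, 70, 79, 82, 84, 82, 82, 83, 86, 90, 93, 92, 62, 40]
180 [83, 83, 83, 82, 82, 84, 83, 71, 80, 83, 85, 82, 81, 83, 53, 37, 29, 24, 26, 29]
182 [25, 35, 42, 53, 78, 82, 92, 73, 80, 83, 84, 83, 77, 23, 27, 30, 49, 33, 28, 29]
184 [77, 63, 60, 34, 32, 26, 34, 77, 81, 81, 85, 84, 75, 41, 28, 55, 64, 23, 28, 45]
186 [76, 72, 67, 62, 63, 69, 73, 75, 80, 82, 86, 80, 77, 83, 52, 87, 83, 86, 85, 93]
188 [82, 81, 83, 85, 86, 84, 83, 75, 82, 84, 83, 81, 79, 91, 90, 87, 69, 54, 36, 29]
190 [85, 86, 89, 90, 93, 90, 78, 76, 80, 83, 85, 81, 77, 69, 53, 47, 18, 25, 26, 27]
192 [67, 66, 64, 56, 56, 56, 57, 64, 76, 84, 84, 77, 58, 57, 57, 59, 62, 65, 67, 87]
194 [64, 57, 59, 58, 59, 57, 59, 57, 58, 61, 56, 55, 58, 60, 61, 60, 60, 61, 60, 59]
196 [110, 102, 98, 56, 58, 57, 59, 61, 62, 62, 64, 61, 57, 60, 60, 58, 57, 60, 59, 57]
198 [55, 75, 77, 57, 67, 101, 90, 56, 60, 61, 59, 59, 58, 60, 60, 59, 60, 59, 58, 59]
200 [55, 51, 47, 50, 59, 60, 58, 58, 60, 60, 60, 59, 59, 59, 60, 57, 60, 58, 60, 58]
```

>>> servo_tool:
  increments:
    - [-0.8,-0.3,-3,0,0,0,1]
    - [0,0,-2,0,0,0,1]
    - [0,0,-2,0,0,0,1]
    - [0,0,-1,0,0,0,1]
    - [0,0,-1,0,0,0,1]
    - [0,0,0,0,0,0,1]

```text
clock: 6.85
ee_pos: [0.5819, 0.1099, 0.1914]
orientation: [-180.0, -0.0, 154.5]
ft_force: [0.0, 0.5, -1.8]
grip_width: 0.0271
gripper_force: 50.0
```

>>> servo_tool:
  increments:
    - [0,0,-1,0,0,0,1]
    - [0,0,-1,0,0,0,1]
    - [0,0,-1,0,0,0,1]
    - [0,0,0,0,0,0,1]

```text
clock: 7.25
ee_pos: [0.5821, 0.1099, 0.1889]
orientation: [180.0, 0.0, 154.5]
ft_force: [0.5, -0.5, -0.4]
grip_width: 0.0268
gripper_force: 50.0
```

>>> servo_tool:
  increments:
    - [0,0,-1,0,0,0,1]
    - [0,0,-1,0,0,0,1]
    - [0,0,-1,0,0,0,1]
    - [0,0,0,0,0,0,1]

```text
clock: 7.65
ee_pos: [0.5822, 0.1099, 0.1859]
orientation: [180.0, 0.0, 154.5]
ft_force: [-0.8, -1.6, 5.2]
grip_width: 0.027
gripper_force: 50.0
```

>>> servo_tool:
  increments:
    - [0,0,-1,0,0,0,1]
    - [0,0,-1,0,0,0,1]
    - [0,0,-1,0,0,0,1]
    - [0,0,-1,0,0,0,1]
    - [0,0,-1,0,0,0,1]

```text
clock: 8.15
ee_pos: [0.5822, 0.1099, 0.1806]
orientation: [180.0, 0.0, 154.5]
ft_force: [-0.9, -0.5, 4.6]
grip_width: 0.0273
gripper_force: 50.0
```

>>> servo_tool:
  increments:
    - [0,0,-2,0,0,0,1]
    - [0,0,-2,0,0,0,1]
    - [0,0,-2,0,0,0,1]
    - [0,0,-2,0,0,0,1]
    - [0,0,-2,0,0,0,1]
    - [0,0,-1,0,0,0,1]

```text
clock: 8.75
ee_pos: [0.5821, 0.1099, 0.1694]
orientation: [180.0, 0.0, 154.5]
ft_force: [-0.0, -0.5, 4.3]
grip_width: 0.0273
gripper_force: 50.0
```

>>> servo_tool:
  increments:
    - [0,0,-1,0,0,0,1]
    - [0,0,-1,0,0,0,1]
    - [0,0,-1,0,0,0,1]
    - [0,0,0,0,0,0,1]

```text
clock: 9.15
ee_pos: [0.582, 0.1099, 0.1664]
orientation: [180.0, 0.0, 154.5]
ft_force: [0.9, 0.9, 2.6]
grip_width: 0.0273
gripper_force: 50.0
```

>>> servo_tool:
  increments:
    - [0,0,-0.8,0,0,0,1]
    - [0,0,-0.8,0,0,0,1]
    - [0,0,0,0,0,0,1]

```text
clock: 9.45
ee_pos: [0.582, 0.1099, 0.1649]
orientation: [180.0, 0.0, 154.5]
ft_force: [0.4, -0.5, 4.2]
grip_width: 0.0269
gripper_force: 50.0
```

>>> servo_tool:
  increments:
    - [0,0,-1,0,0,0,1]
    - [0,0,-1,0,0,0,1]
    - [0,0,-0.5,0,0,0,1]

```text
clock: 9.75
ee_pos: [0.582, 0.1099, 0.1624]
orientation: [180.0, 0.0, 154.5]
ft_force: [0.7, -0.3, 5.3]
grip_width: 0.0268
gripper_force: 50.0
```

>>> servo_tool:
  increments:
    - [0,0,-1,0,0,0,1]
    - [0,0,-0.5,0,0,0,1]
    - [0,0,-0.5,0,0,0,1]

```text
clock: 10.05
ee_pos: [0.582, 0.11, 0.1605]
orientation: [180.0, 0.0, 154.5]
ft_force: [0.0, -0.1, 4.5]
grip_width: 0.027
gripper_force: 50.0
```

>>> servo_tool:
  increments:
    - [0,0,-1,0,0,0,1]
    - [0,0,-1,0,0,0,1]
    - [0,0,-0.5,0,0,0,1]

```text
clock: 10.35
ee_pos: [0.5821, 0.1098, 0.1582]
orientation: [180.0, 0.0, 154.5]
ft_force: [-0.6, 0.1, 7.2]
grip_width: 0.0271
gripper_force: 50.0
```

>>> servo_tool:
  increments:
    - [0,0,-0.5,0,0,0,1]
    - [0,0,-0.5,0,0,0,1]

```text
clock: 10.55
ee_pos: [0.5822, 0.1098, 0.1578]
orientation: [180.0, 0.0, 154.5]
ft_force: [-1.3, 0.0, 9.8]
grip_width: 0.0272
gripper_force: 50.0
```

>>> servo_tool:
  increments:
    - [0,0,-0.5,0,0,0,1]
    - [0,0,-0.3,0,0,0,1]
    - [0,0,0,0,0,0,1]

```text
clock: 10.85
ee_pos: [0.5823, 0.1098, 0.1574]
orientation: [180.0, 0.0, 154.5]
ft_force: [-0.9, 0.5, 9.7]
grip_width: 0.0271
gripper_force: 50.0
```

>>> servo_tool:
  increments:
    - [0,0,-0.5,0,0,0,1]
    - [0,0,-0.3,0,0,0,1]
    - [0,0,0,0,0,0,1]

```text
clock: 11.15
ee_pos: [0.5824, 0.1098, 0.157]
orientation: [179.9, 0.0, 154.5]
ft_force: [-1.9, -1.0, 12.9]
grip_width: 0.0274
gripper_force: 50.0
```

>>> servo_tool:
  increments:
    - [0,0,-0.5,0,0,0,1]
    - [0,0,-0.3,0,0,0,1]
    - [0,0,0,0,0,0,1]
    - [0,0,0,0,0,0,1]
    - [0,0,0,0,0,0,1]
    - [0,0,0,0,0,0,1]

```text
clock: 11.75
ee_pos: [0.5825, 0.1098, 0.1566]
orientation: [179.9, 0.1, 154.5]
ft_force: [-2.1, 0.2, 14.2]
grip_width: 0.0274
gripper_force: 50.0
```

```bash
python3 - <<'E'
from h import *
F=[]
for k in range(6): grab("side"); s=arm.observe(); F.append(s["ft_force"][2])
print(np.round(F,1),np.mean(F),s["ee_pos"],s["clock"])
E
```

```text
[14.6 14.2 13.  13.3 13.8 13.6] 13.7463478923492 [0.58250457 0.10978414 0.15665552] 12.05
```

>>> servo_tool:
  increments:
    - [0,0,-0.4,0,0,0,1]
    - [0,0,-0.3,0,0,0,1]
    - [0,0,0,0,0,0,1]
    - [0,0,0,0,0,0,1]
    - [0,0,0,0,0,0,1]
    - [0,0,0,0,0,0,1]
    - [0,0,0,0,0,0,1]
    - [0,0,0,0,0,0,1]

```text
clock: 12.85
ee_pos: [0.5826, 0.1098, 0.1563]
orientation: [179.9, 0.1, 154.5]
ft_force: [-3.9, -1.3, 15.5]
grip_width: 0.0271
gripper_force: 50.0
```

```bash
python3 - <<'E'
from h import *
F=[]
for k in range(6): grab("side"); s=arm.observe(); F.append(s["ft_force"])
print(np.mean(F,0),s["ee_pos"],s["clock"])
E
```

```text
[-2.71231999 -0.85943675 15.66480601] [0.58257579 0.10977389 0.15628125] 13.15
```

Contact is about 18 N on the buffer, held for over a second. Now I'll withdraw and carry the drift back.

>>> servo_tool:
  increments:
    - [0,0,2,0,0,0,1]
    - [0,0,4,0,0,0,1]
    - [0,0,6,0,0,0,1]
    - [0,0,10,0,0,0,1]
    - [0,0,15,0,0,0,1]
    - [0,0,15,0,0,0,1]
    - [0,0,10,0,0,0,1]
    - [0,0,0,0,0,0,1]

```text
clock: 13.95
ee_pos: [0.5833, 0.11, 0.2184]
orientation: [179.8, 0.2, 154.5]
ft_force: [-0.1, -0.2, -2.5]
grip_width: 0.0268
gripper_force: 50.0
```

>>> servo_tool:
  increments:
    - [0,-20,0,0,0,0,1]
    - [0,-35,0,0,0,0,1]
    - [0,-40,0,0,0,0,1]
    - [0,-40,0,0,0,0,1]
    - [0,-40,0,0,0,0,1]
    - [0,-40,0,0,0,0,1]
    - [0,-35,0,0,0,0,1]
    - [2,-28,0,0,0,0,1]
    - [1.8,-16.9,0,0,0,0,1]
    - [0,0,0,0,0,0,1]
    - [0,0,0,0,0,0,1]
    - [0,0,0,0,0,0,1]

```text
clock: 15.15
ee_pos: [0.586, -0.183, 0.2155]
orientation: [179.9, -0.1, 154.6]
ft_force: [0.2, 0.1, -2.6]
grip_width: 0.0273
gripper_force: 50.0
```

```bash
python3 - <<'E'
from h import *
im,d,P=grab("side"); save("side5",cv2.resize(im[100:270,270:470],None,fx=4,fy=3.5,interpolation=2))
s=arm.observe(); print(s["ee_pos"],s["orientation"],s["ft_force"],s["grip_width"],s["clock"])
old=np.load("side2.npz")["im"]
for r in (178,190,196,202,208,214,218,220,222,224,226): print(r,old[r,356:378,1].tolist(),"\n    ",im[r,356:378,1].tolist())
E
```

```text
[ 0.58607327 -0.18289965  0.21561906] [ 1.79948437e+02 -4.43952341e-02  1.54615118e+02] [ 0.07976395 -0.54852226 -2.01916019] 0.026680963864158014 15.2
178 [41, 58, 91, 82, 41, 26, 27, 27, 27, 28, 29, 27, 28, 28, 28, 28, 25, 33, 74, 93, 115, 100] 
     [41, 61, 89, 42, 25, 27, 28, 28, 27, 28, 28, 29, 29, 29, 28, 25, 34, 78, 86, 90, 114, 98]
190 [174, 173, 172, 160, 75, 55, 18, 25, 29, 28, 30, 29, 29, 27, 28, 29, 28, 59, 81, 50, 83, 74] 
     [175, 169, 96, 81, 38, 21, 24, 28, 29, 31, 29, 29, 30, 27, 25, 33, 73, 82, 46, 46, 81, 75]
196 [178, 183, 189, 193, 200, 204, 184, 50, 68, 77, 81, 84, 83, 80, 98, 177, 171, 150, 137, 129, 123, 124] 
     [179, 183, 189, 195, 207, 201, 44, 68, 76, 82, 83, 82, 80, 95, 175, 176, 168, 147, 135, 128, 124, 124]
202 [84, 84, 89, 82, 58, 54, 65, 63, 73, 78, 82, 86, 85, 80, 103, 194, 192, 191, 188, 191, 188, 188] 
     [84, 84, 88, 83, 60, 53, 68, 74, 82, 84, 87, 84, 80, 100, 180, 189, 190, 190, 187, 189, 188, 189]
208 [39, 39, 36, 36, 36, 35, 47, 74, 75, 81, 84, 86, 87, 84, 65, 37, 42, 40, 42, 42, 44, 42] 
     [38, 40, 36, 38, 38, 47, 75, 78, 82, 85, 86
[... 593 characters left out ...]
 94, 178, 167, 169, 171, 173, 169, 168, 170, 173]
222 [15, 27, 43, 48, 80, 85, 75, 71, 79, 79, 85, 81, 72, 90, 190, 178, 174, 176, 181, 175, 96, 85] 
     [14, 26, 43, 49, 76, 73, 72, 80, 83, 84, 80, 70, 99, 196, 181, 176, 174, 177, 180, 175, 95, 84]
224 [197, 201, 204, 205, 189, 188, 181, 167, 170, 177, 181, 192, 196, 207, 199, 184, 189, 201, 195, 37, 50, 66] 
     [198, 201, 206, 204, 191, 190, 166, 170, 172, 178, 179, 190, 207, 201, 197, 184, 189, 201, 196, 37, 51, 65]
226 [196, 198, 201, 201, 201, 199, 193, 188, 182, 177, 176, 174, 174, 174, 176, 175, 190, 184, 80, 79, 78, 48] 
     [198, 198, 201, 201, 201, 199, 193, 188, 184, 178, 175, 174, 174, 173, 176, 176, 189, 185, 81, 81, 77, 47]
```

View pics/side5.png

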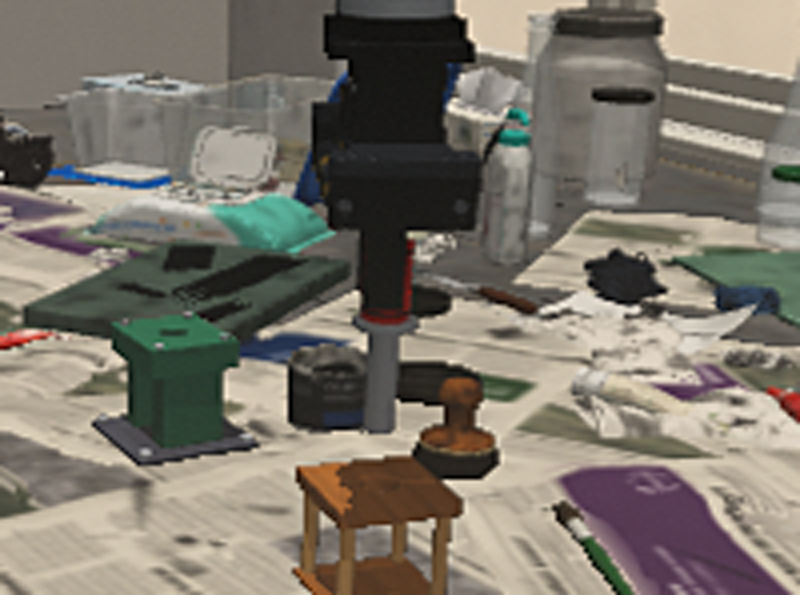

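The side crop shows the drift upright over the stand with its tip at (380,430). The bore is now dark and empty at (175,330), so the bush is down. Next I'll let the arm settle and check the hole against the shank.

>>> servo_tool:
  increments:
    - [0,0,-5,0,0,0,1]
    - [0,0,-5,0,0,0,1]
    - [0,0,0,0,0,0,1]
    - [0,0,0,0,0,0,1]
    - [0,0,0,0,0,0,1]

```text
clock: 15.7
ee_pos: [0.5858, -0.185, 0.206]
orientation: [180.0, 0.0, 154.5]
ft_force: [0.8, 0.1, -2.7]
grip_width: 0.0272
gripper_force: 50.0
```

```bash
python3 - <<'E'
from h import *
im,d,P=grab("side"); 
s=arm.observe(); print(s["ee_pos"],s["orientation"],s["clock"])
for r in (202,208,214,220,224): print(r,im[r,356:378,1].tolist())
z=np.load("side3.npz");o=z["im"]
print("hole G (cols 352..378)")
for r in range(229,246): print(r,o[r,348:382,0].tolist())
print(proj("side",[[.5858,-.1855,.085],[.5858,-.1855,.12],[.5858,-.1855,.155]]))
E
```

```text
[ 0.58587072 -0.18510069  0.20604807] [1.79994868e+02 1.80146241e-02 1.54456192e+02] 15.75
202 [85, 84, 90, 82, 59, 54, 58, 73, 77, 80, 85, 86, 80, 97, 180, 189, 190, 190, 189, 189, 189, 187]
208 [39, 39, 37, 36, 35, 38, 72, 75, 80, 82, 86, 85, 85, 78, 35, 40, 42, 42, 42, 42, 43, 40]
214 [44, 46, 43, 38, 36, 44, 76, 78, 82, 86, 86, 86, 82, 58, 13, 9, 9, 9, 12, 18, 23, 30]
220 [46, 46, 43, 42, 40, 58, 80, 79, 83, 88, 87, 80, 96, 177, 168, 169, 170, 170, 171, 169, 170, 174]
224 [198, 201, 205, 211, 188, 56, 74, 81, 85, 86, 87, 77, 105, 213, 201, 185, 190, 201, 195, 38, 52, 66]
hole G (cols 352..378)
229 [201, 203, 205, 206, 202, 200, 194, 188, 185, 186, 187, 196, 203, 208, 212, 212, 210, 211, 214, 215, 214, 209, 204, 204, 194, 23, 30, 36, 38, 42, 53, 52, 70, 76]
230 [200, 201, 202, 195, 188, 184, 185, 183, 181, 181, 186, 190, 194, 201, 210, 217, 219, 209, 137, 145, 162, 174, 173, 176, 171, 57, 26, 38, 40, 41, 39, 37, 39, 41]
231 [194, 191, 190, 191, 186, 182, 181, 185, 189, 179, 141, 158, 159, 177, 176, 173, 170, 163, 143, 152, 157, 164, 164, 168, 172, 151, 62, 28, 38, 39, 40, 41, 40, 
[... 1764 characters left out ...]
74, 171, 173, 173, 164, 162, 174, 183, 181, 174, 170, 169, 171, 171, 167, 158, 155, 162, 171, 172, 172, 174, 174]
243 [80, 70, 66, 73, 141, 173, 167, 163, 165, 172, 173, 173, 171, 172, 174, 172, 164, 162, 173, 181, 179, 178, 171, 173, 176, 176, 174, 168, 162, 151, 157, 143, 141, 125]
244 [107, 81, 68, 66, 89, 139, 173, 165, 162, 169, 174, 174, 175, 176, 178, 180, 179, 170, 171, 182, 188, 184, 163, 140, 142, 143, 125, 108, 102, 87, 97, 102, 100, 94]
245 [116, 112, 77, 66, 66, 81, 139, 174, 170, 168, 176, 181, 183, 182, 161, 147, 148, 140, 113, 114, 119, 118, 110, 99, 91, 99, 96, 92, 88, 72, 82, 92, 96, 94]
[[362.31974048 236.82208859]
 [362.98909401 223.35353467]
 [363.67624357 209.52689408]]
```

The shank (extrapolated u≈363.9 at plate height) lines up with the hole (u≈364.1). I'll lower it in.

>>> servo_tool:
  increments:
    - [0,0,-10,0,0,0,1]
    - [0,0,-10,0,0,0,1]
    - [0,0,-5,0,0,0,1]
    - [0,0,-4,0,0,0,1]
    - [0,0,-3,0,0,0,1]
    - [0,0,-2,0,0,0,1]
    - [0,0,0,0,0,0,1]

```text
clock: 16.45
ee_pos: [0.5857, -0.185, 0.1717]
orientation: [-180.0, -0.0, 154.5]
ft_force: [0.5, -0.1, -1.0]
grip_width: 0.0268
gripper_force: 50.0
```

>>> servo_tool:
  increments:
    - [0,0,-5,0,0,0,1]
    - [0,0,-8,0,0,0,1]
    - [0,0,-10,0,0,0,1]
    - [0,0,-10,0,0,0,1]
    - [0,0,-10,0,0,0,1]
    - [0,0,-10,0,0,0,1]
    - [0,0,-6,0,0,0,1]
    - [0,0,-3,0,0,0,1]
    - [0,0,0,0,0,0,1]
    - [0,0,0,0,0,0,1]

```text
clock: 17.45
ee_pos: [0.5861, -0.1852, 0.1102]
orientation: [180.0, 0.0, 154.5]
ft_force: [0.6, -0.3, -2.1]
grip_width: 0.0271
gripper_force: 50.0
```

>>> servo_tool:
  increments:
    - [0,0,-2,0,0,0,1]
    - [0,0,-2,0,0,0,1]
    - [0,0,-1,0,0,0,1]
    - [0,0,0,0,0,0,1]
    - [0,0,0,0,0,0,1]

```text
clock: 17.95
ee_pos: [0.5858, -0.185, 0.1049]
orientation: [180.0, 0.0, 154.5]
ft_force: [0.3, -0.6, -2.3]
grip_width: 0.0271
gripper_force: 50.0
```

>>> servo_tool:
  increments:
    - [0,0,-0.7,0,0,0,1]
    - [0,0,-0.7,0,0,0,1]
    - [0,0,0,0,0,0,1]
    - [0,0,0,0,0,0,1]

```text
clock: 18.35
ee_pos: [0.5858, -0.1851, 0.1035]
orientation: [180.0, 0.0, 154.5]
ft_force: [0.2, -0.1, -1.9]
grip_width: 0.027
gripper_force: 50.0
```

>>> servo_tool:
  increments:
    - [0,0,-0.6,0,0,0,1]
    - [0,0,-0.6,0,0,0,1]
    - [0,0,0,0,0,0,1]
    - [0,0,0,0,0,0,1]

```text
clock: 18.75
ee_pos: [0.5859, -0.1851, 0.1035]
orientation: [180.0, 0.0, 154.5]
ft_force: [-3.2, 0.7, 5.5]
grip_width: 0.0271
gripper_force: 50.0
```

Seated on the plate. I'll open the fingers and back off.

>>> servo_tool:
  increments:
    - [0,0,0.8,0,0,0,0.6]
    - [0,0,0,0,0,0,0.5]
    - [0,0,0,0,0,0,0.3]
    - [0,0,0,0,0,0,0]
    - [0,0,0,0,0,0,0]
    - [0,0,0,0,0,0,0]
    - [0,0,0,0,0,0,0]
    - [0,0,0,0,0,0,0]
    - [0,0,0,0,0,0,0]
    - [0,0,0,0,0,0,0]

```text
clock: 19.75
ee_pos: [0.5858, -0.185, 0.1031]
orientation: [180.0, 0.0, 154.5]
ft_force: [-1.0, -1.1, 0.4]
grip_width: 0.086
gripper_force: 0.0
```

>>> servo_tool:
  increments:
    - [0,0,10,0,0,0,0]
    - [0,0,25,0,0,0,0]
    - [0,0,35,0,0,0,0]
    - [0,0,40,0,0,0,0]
    - [0,0,40,0,0,0,0]
    - [-30,30,0,0,0,0,0]
    - [-30,30,0,0,0,0,0]
    - [-20,30,0,0,0,0,0]
    - [0,0,0,0,0,0,0]
    - [0,0,0,0,0,0,0]
    - [0,0,0,0,0,0,0]

```text
clock: 20.85
ee_pos: [0.5063, -0.0962, 0.2537]
orientation: [-180.0, 0.1, 154.4]
ft_force: [1.5, -0.5, -0.5]
grip_width: 0.0871
gripper_force: 0.0
```

```bash
python3 - <<'E'
from h import *
im,d,P=grab("side"); save("side6",cv2.resize(im[130:290,270:430],None,fx=4.5,fy=3.7,interpolation=2))
v,u=np.mgrid[:400,:640]
m=(im[...,0]>120)&(im[...,1]<60)&(im[...,2]<60)&(abs(u-365)<12)&(v>200)&(v<235); print(np.median(P[m],0),np.nanmax(P[m][:,2]))
b=(abs(u-313)<3)&(v>=194)&(v<=196); print("bore px",im[194:198,308:319,0].tolist())
E
```

```text
[ 0.58658053 -0.1911609   0.14306209] 0.1445937407393192
bore px [[55, 52, 42, 41, 43, 43, 40, 40, 44, 53, 56], [55, 54, 41, 39, 36, 38, 36, 40, 46, 56, 55], [55, 54, 53, 55, 55, 57, 55, 53, 55, 57, 56], [51, 47, 49, 55, 57, 57, 59, 57, 57, 58, 56]]
```

View pics/side6.png

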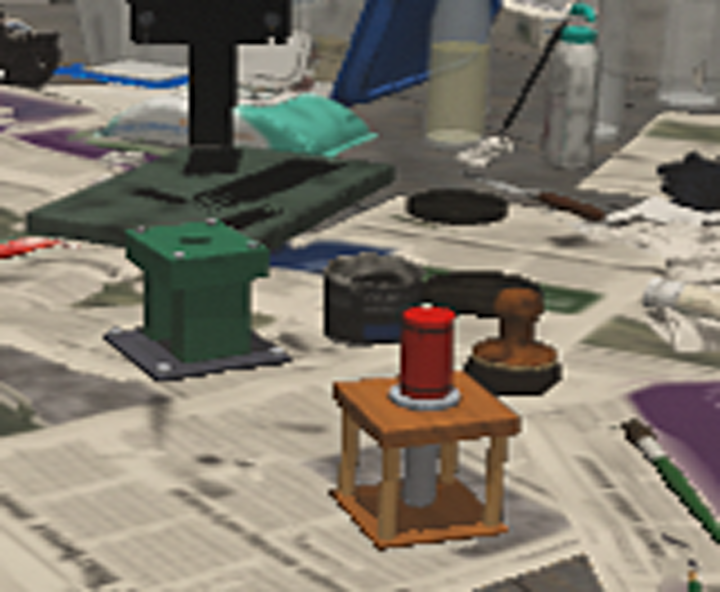

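The drift hangs upright in its stand with the collar on the plate at (425,395). The bore is empty at (197,240), and the tin and dabber are where they were.

```bash
python3 -c "
from rig import arm
print(arm.sign_off())"
```

```text
the job is handed in; nothing more can be done
None
```

The job is handed in: I pushed the bush out of the block onto the buffer and held it there at about 18 N (highest force about 18 N), then hung the drift upright in its stand, finishing at about 21 s with the tin, dabber and roller untouched; the verdict wasn't reported.

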